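# Tip up the slotted plate and lay it in the kit tray

### The job

Two thin steel plates lie sunk in tip-up holders on the bench. Press down the end of the slotted plate at the open end of its holder, so that its other end tips up and stays up; then take the plate by the raised end, lift it out and lay it flat in the shallow tray, without dropping it in. Leave the plain plate lying as it is.

Things in the scene. Friction and masses are not known exactly. Their poses are not given: they have to be found in the camera images.
- slotted_centre (a point): centre, half-way up, of the slotted steel plate: 110 (x) x 50 (y) x 5 mm, 0.12 kg, a slot 60 x 18 mm through its middle along x. It lies level in a grey holder, flush with the holder's walls (38 mm above the bench), so it cannot be gripped as it lies. +x points to the closed end of the holder, which will tip up; -x to the open end, with room below, where to press. z: up at first.
- rocker_a (a joint): tilt of the pad under the slotted plate: 0 level, 0.44 rad fully up. Axis across the plate, 11 mm from its centre on the -x side, 27.5 mm above the bench. Pressing the plate's last 20 mm takes 2 to 5 N, 18 mm down to a firm stop. It stays where left; a lip holds the plate. Then the plate 15 mm from its raised end is 56 mm above the bench, clear of the walls: grip there across its width.
- tray_floor (a point): middle of the inner floor of the shallow open aluminium tray, 4 mm above the bench; fixed. Inside 182 (x) x 142 (y) mm, walls 4 mm thick, rim 20 mm above the bench; x along its long side.
- plain_centre (a point): centre of the plain steel plate without a slot, same outline, in a second, equal holder; leave it alone. Each holder is 150 mm long, 78 mm wide and 38 mm high, fixed; two side walls 10 mm thick, 58 mm apart inside, run along the plate and 26 mm beyond its -x end; an end wall stands only at the +x end.

How it is judged:
By the outcome, as a careful person would: the job done as asked, in the order asked, and still so for the second after the job is handed in, with the robot touching nothing.
It also fails if it takes over 48 s, if anything falls off the work surface, if the arm or the gripper's body presses on something with over 40 N, if the wrist force passes 120 N, or if a joint passes its speed limit or range.

### The arm

A 7-joint arm with a two-finger parallel gripper is mounted at the origin on a cart in front of the work surface, level with it; the furniture and walls round the work are solid. World frame = base frame: x ahead of the robot, y to its left, z up, the work surface at z = 0. Lengths are in m, angles in rad, forces in N, time in s.
With the tool pointing down it reaches from about 0.425 to 0.925 m from the base axis. Payload 6.8 kg.
Tool frame: the origin (TCP) lies midway between the tips of the shut fingers; the grasp point (between the pads) lies 19 mm behind it; z points along the fingers, y is the direction in which the jaws open and shut (so a half turn about z gives the same grasp; the last joint's range is limited). The gripper opens to 85 mm and grips with 20 to 120 N. Pads are 22 mm wide; open, the fingers measure 114 mm over their backs; the gripper's body (76 mm by 85 mm) begins 54 mm behind the grasp point. The pads swing forward as they close: fully open they stand 13 mm farther back than shut.
Start: joints at [-0.108, 0.477, 0.022, 1.555, -0.011, 1.109, -0.083], TCP at [0.675, 0, 0.231] pointing down, gripper open.
Joint ranges: [-2.96, 2.96], [-0.34, 2.1], [-1.41, 1.46], [0.24, 2.44], [-1.37, 4.51], [0.17, 1.92], [-2.96, 2.96]. Speed limits (rad/s): [2.39, 2.39, 3.14, 3.14, 3.14, 3.14, 3.14].

### API

Orientations are given as a unit quaternion [w, x, y, z].
In Python, from station import readout, eyes, ticket gives the robot as it stands. The module is installed in compiled form; this text tells all that it offers.
- The arm moves only by the shell command python3 -m crank 'ROWS' [FORCE]. ROWS is JSON, a list of rows, each an object of numbers: "jaw": the opening in per cent of the stroke, from 0 (shut) to 100 (fully open); "x", "y", "z": the shift along the tool's x, y, z in mm; "ax", "ay", "az": the turn, a rotation vector about the tool's x, y, z in degrees. In form: [{"jaw": .., "x": .., "y": .., "z": .., "ax": .., "ay": .., "az": ..}, ...]. A call has 1 to 12 rows; each row shifts and turns the commanded pose from where the row before left it, along the tool's axes as they then stand; what a row does not reach is not made up. A row lasts 1/8 s, in which the tool goes at most 62.5 mm and 10.7 degrees, less where a joint would pass 70% of its speed; a pose out of reach is approached as far as the arm can. A call with a gripper value outside its range is refused whole. The fingers move at their own pace and stop on an object; FORCE is the grip in N (left out, the last holds). Time passes only in rows, so rows that do not move let the fingers close. It gives the time, the measured TCP pose, the force and the opening at its end, in the units of the state.
- readout.get_obs(): the state, without advancing time (a new reading comes with each control period).
- eyes.read_camera(name): name is "scene" or "side" or "wrist"; returns (picture, depth): 420x560x3 uint8, red, green, blue; 420x560 float32, m along the optical axis (not along the pixel's ray), 0 where there is no reading.
- eyes.calibration(name): a dict with "fx", "fy", "cx", "cy" (pixels), "R" (3x3) and "t" (3): a world point X has camera coordinates R X + t. Camera axes: x right, y down, z forward; pixel columns grow to the right and rows downward; lengths in m; the calibration is good to about 2 mm. A picture is of the moment at which its call begins: read the wrist's pose just before it. calibration takes no time and is no camera call; for the wrist camera it gives the pose at the moment of the call.
- ticket.hand_in(): hands the job in, once; it reports no verdict.
The state is a dict: "t": time; "q": joint angles; "joint_vel": joint speeds; "joint_torque": joint torques, N m; "eef_pos": TCP position; "tool_rot": TCP orientation; "contact_force": force on the tool from outside, world axes, zero at the start; "torque": the same for the moment, N m; "gripper_width": opening from 0.0 (shut) to 1.0 (fully open).
Only numpy, scipy, OpenCV 4.12 (cv2) and the standard library are available. Lean on these libraries where they do the work, as an engineer would, in place of code of your own. Each camera call takes 0.05 s, during which the arm holds its last target. There are 200 camera calls.

## Working session

There is one attempt and no reset: what is moved stays moved. The work goes in short steps, Python scripts to look and compute and a shell command to move; the robot and the scene stay as the last step left them, time stands still between calls to the robot, and variables do not carry over. Pictures are saved under pics/ and viewed, about 8 in all and at most 12, crops included, and the job is handed in when it is done.

```bash
mkdir -p pics; cat > h.py <<'E'
import numpy as np, cv2
from station import readout, eyes, ticket
def snap(n,f):
    p,d=eyes.read_camera(n); c=eyes.calibration(n)
    cv2.imwrite('pics/'+f+'.png',p[:,:,::-1]); np.savez('pics/'+f+'.npz',p=p,d=d,**c); return p,d,c
def pts(d,c):
    v,u=np.mgrid[:d.shape[0],:d.shape[1]]
    X=np.stack([(u-c['cx'])/c['fx']*d,(v-c['cy'])/c['fy']*d,d],-1)
    return (X-c['t'])@c['R']
def ray(u,v,c,z):
    R=np.array(c['R']);o=-R.T@c['t'];r=R.T@np.array([(u-c['cx'])/c['fx'],(v-c['cy'])/c['fy'],1]);return o+r*(z-o[2])/r[2]
E
python3 - <<'E'
from h import *
o=readout.get_obs();print(o['t'],o['eef_pos'],o['tool_rot'],o['contact_force'])
a=[]
for n in('scene','side','wrist'):
    p,d,c=snap(n,n+'0'); print(n,c['R'].round(2).tolist(),(-c['R'].T@c['t']).round(3)); a.append(p)
cv2.imwrite('pics/all0.png',cv2.resize(np.vstack([np.hstack(a[:2]),np.hstack([a[2],a[2]*0])]),(800,600))[:,:,::-1])
E
```

```text
0.0 [ 6.74432178e-01 -5.77556424e-05  2.30346187e-01] [-5.65589822e-04  7.07128246e-01  7.07084768e-01 -6.73826038e-04] [-0.04759021  0.04157479  0.22149599]
scene [[0.87, -0.49, -0.0], [-0.36, -0.63, -0.69], [0.33, 0.6, -0.73]] [ 0.188 -0.68   0.876]
side [[-0.97, -0.23, -0.02], [-0.07, 0.39, -0.92], [0.22, -0.89, -0.4]] [0.302 1.026 0.497]
wrist [[1.0, 0.0, -0.0], [0.0, -0.95, 0.31], [-0.0, -0.31, -0.95]] [0.673 0.081 0.372]
```

View pics/scene0.png

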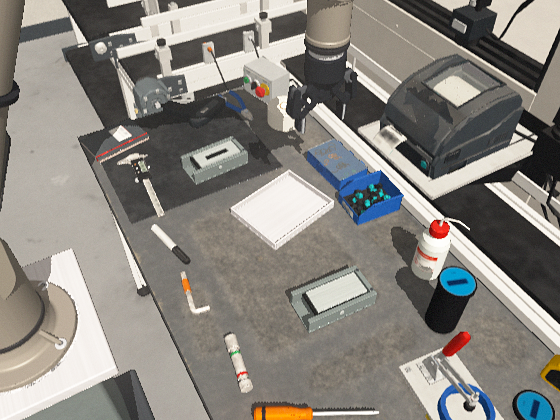

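View pics/all0.png

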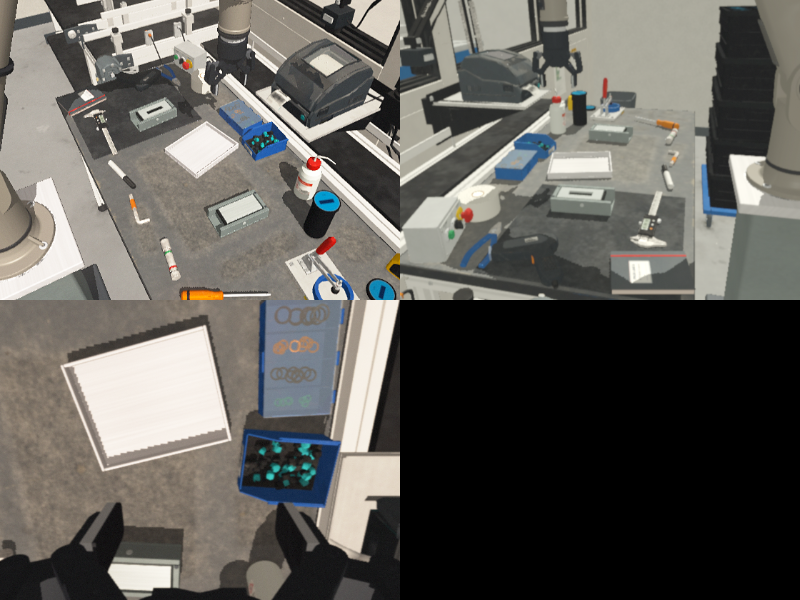

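The scene picture shows the slotted plate in its holder at (213,158), the tray at (283,208) and the plain plate at (337,293). I'll measure the first two.

```bash
python3 - <<'E'
from h import *
for n,boxes in (('scene',{'slot':(175,245,130,190),'tray':(225,340,165,250),'plain':(285,380,260,335)}),('side',{'slot':(205,310,255,305),'tray':(200,305,205,260)})):
    f=np.load(f'pics/{n}0.npz');c={k:f[k] for k in('fx','fy','cx','cy','R','t')};p=f['p'];d=f['d'];P=pts(d,c)
    g=p.astype(int)
    for k,(u0,u1,v0,v1) in boxes.items():
        s=np.zeros(d.shape,bool);s[v0:v1,u0:u1]=1
        z0=0.038 if k!='tray' else 0.02
        lum=g.mean(-1); 
        for nm,thr in (('bright',lum>185),('high',(P[...,2]>z0-.008)&(P[...,2]<z0+.012))):
            m=(s&thr).astype(np.uint8)
            cs,_=cv2.findContours(m,cv2.RETR_EXTERNAL,cv2.CHAIN_APPROX_NONE)
            if not cs: continue
            q=max(cs,key=cv2.contourArea)[:,0,:] if nm=='bright' else np.argwhere(m)[:,::-1]
            W=np.array([ray(u,v,c,z0)[:2] for u,v in q]) 
            r=cv2.minAreaRect((W*1000).astype(np.float32))
            print(n,k,nm,len(q),np.round(r[0],1),np.round(r[1],1),round(r[2],1),cv2.boxPoints(r).round().tolist(), 'z',np.median(P[m>0][:,2]).round(4))
def crop(n,u0,u1,v0,v1): 
    f=np.load(f'pics/{n}0.npz')['p'][v0:v1,u0:u1,::-1];return cv2.resize(f,(400,300),interpolation=cv2.INTER_NEAREST)
cv2.imwrite('pics/crop0.png',np.hstack([crop('scene',173,257,130,193),crop('side',205,309,242,320)]))
E
```

```text
scene slot bright 103 [546.3 247.3] [109.5  54. ] 3.8 [[490.0, 271.0], [493.0, 217.0], [603.0, 224.0], [599.0, 278.0]] z 0.0372
scene slot high 1222 [537.5 241.8] [152.5  88.7] 3.8 [[458.0, 281.0], [464.0, 192.0], [617.0, 203.0], [611.0, 291.0]] z 0.0366
scene tray bright 252 [606.7  23. ] [200.9 161.6] 14.2 [[489.0, 77.0], [529.0, -80.0], [724.0, -31.0], [684.0, 126.0]] z 0.0044
scene tray high 930 [625.5  91.6] [260.9 276.4] 13.8 [[466.0, 195.0], [532.0, -74.0], [785.0, -12.0], [719.0, 257.0]] z 0.0179
scene plain bright 139 [ 574.8 -240.8] [ 52.5 109.7] 86.9 [[519.0, -264.0], [628.0, -270.0], [631.0, -218.0], [521.0, -212.0]] z 0.0373
scene plain high 2480 [ 566.7 -244. ] [ 84.1 152. ] 86.8 [[488.0, -282.0], [640.0, -290.0], [645.0, -206.0], [493.0, -198.0]] z 0.0371
side slot bright 141 [544.8 251.4] [109.4  51.5] 3.6 [[489.0, 274.0], [492.0, 222.0], [601.0, 229.0], [598.0, 280.0]] z 0.0368
side slot high 1936 [536.6 258.7] [150.2  91.2] 3.5 [[459.0, 300.0], [464.0, 209.0], [614.0, 218.0], [609.0, 309.0]] z 0.0364
side tray bright 298 [608.5  31.7] [192.2 158.9] 14.6 [[496.0, 84.0], [536.0, -69.0], [722.0, -21.0], [682.0, 133.0]] z 0.0034
side tray high 860 [631.7  17.4] [226.2 224.9] 14.4 [[494.0, 98.0], [550.0, -120.0], [769.0, -63.0], [713.0, 154.0]] z 0.017
```

View pics/crop0.png

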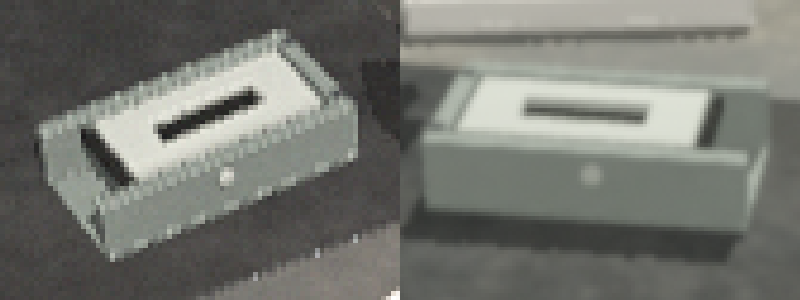

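The plate is centred at about (545.5, 249.5) mm, yawed +3.7°, with its open end towards -x. Next I go above the press end with the jaw shut.

```bash
python3 -m crank '[{"jaw":0,"x":49.2,"y":-36.2},{"jaw":0,"x":49.2,"y":-36.2},{"jaw":0,"x":49.2,"y":-36.2},{"jaw":0,"x":49.2,"y":-36.2},{"jaw":0,"x":49.2,"y":-36.2},{"jaw":0}]'; python3 -m crank '[{"jaw":0,"z":12,"az":9.6},{"jaw":0,"z":12,"az":9.6},{"jaw":0,"z":12,"az":9.6},{"jaw":0,"z":12,"az":9.6},{"jaw":0,"z":12,"az":9.6},{"jaw":0,"z":12,"az":9.6},{"jaw":0,"z":12,"az":9.6},{"jaw":0,"z":12,"az":9.6},{"jaw":0,"z":12,"az":9.5},{"jaw":0}]'
cat > meas.py <<'E'
import sys
from h import *
from scipy.spatial.transform import Rotation as Ro
o=readout.get_obs();R=Ro.from_quat(np.roll(o['tool_rot'],-1)).as_matrix()
print(o['t'],np.round(np.array(o['eef_pos'])*1000,1),R.round(3).tolist(),np.round(o['contact_force'],1),o['gripper_width'])
E
python3 - <<'E'
from meas import *
p,d,c=snap('wrist','w1');P=pts(d,c)
m=(p.mean(-1)>175)&(P[...,2]>.03)&(P[...,2]<.046)&(P[...,1]>.15)
W=P[m][:,:2]*1000
if len(W): r=cv2.minAreaRect(W.astype(np.float32));print(r,np.median(P[m][:,2]),m.sum())
E
```

```text
0.15 [674.6  -0.  230.6] [[0.0, 1.0, -0.001], [1.0, -0.0, -0.0], [-0.0, -0.001, -1.0]] [ 0.9 -0.3  0.1] 0.997891418577444schema error: expected keys jaw, x, y, z, ax, ay, az
schema error: expected keys jaw, x, y, z, ax, ay, az
```

View pics/w1.png

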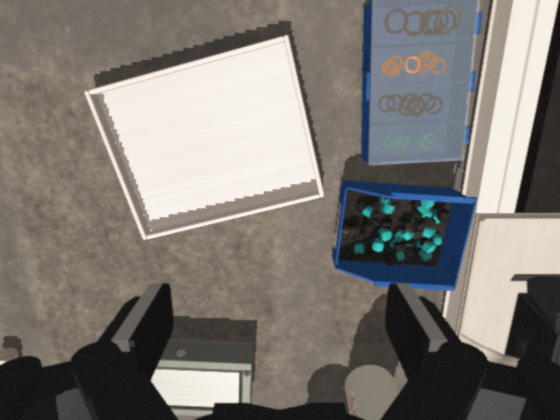

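The move was refused because every row needs all the keys. The arm hasn't moved, so this wrist view still shows the tray, with rim corners near (87,93), (289,37), (322,195) and (145,238). I'll send the rows again in full.

```bash
python3 - <<'E'
from h import *
f=np.load('pics/w1.npz');c={k:f[k] for k in('fx','fy','cx','cy','R','t')}
W=np.array([ray(u,v,c,.02)[:2]*1000 for u,v in((87,93),(289,37),(322,195),(145,238))]);print(W.round(1).tolist(),W.mean(0),cv2.minAreaRect(W.astype(np.float32)))
E
python3 -m crank '[{"jaw":0,"x":49.2,"y":-36.2,"z":0,"ax":0,"ay":0,"az":0},{"jaw":0,"x":49.2,"y":-36.2,"z":0,"ax":0,"ay":0,"az":0},{"jaw":0,"x":49.2,"y":-36.2,"z":0,"ax":0,"ay":0,"az":0},{"jaw":0,"x":49.2,"y":-36.2,"z":0,"ax":0,"ay":0,"az":0},{"jaw":0,"x":49.2,"y":-36.2,"z":0,"ax":0,"ay":0,"az":0},{"jaw":0,"x":0,"y":0,"z":0,"ax":0,"ay":0,"az":0}]'; python3 -m crank '[{"jaw":0,"x":0,"y":0,"z":12,"ax":0,"ay":0,"az":9.6},{"jaw":0,"x":0,"y":0,"z":12,"ax":0,"ay":0,"az":9.6},{"jaw":0,"x":0,"y":0,"z":12,"ax":0,"ay":0,"az":9.6},{"jaw":0,"x":0,"y":0,"z":12,"ax":0,"ay":0,"az":9.6},{"jaw":0,"x":0,"y":0,"z":12,"ax":0,"ay":0,"az":9.6},{"jaw":0,"x":0,"y":0,"z":12,"ax":0,"ay":0,"az":9.6},{"jaw":0,"x":0,"y":0,"z":12,"ax":0,"ay":0,"az":9.6},{"jaw":0,"x":0,"y":0,"z":12,"ax":0,"ay":0,"az":9.6},{"jaw":0,"x":0,"y":0,"z":12,"ax":0,"ay":0,"az":9.5},{"jaw":0,"x":0,"y":0,"z":0,"ax":0,"ay":0,"az":0}]'
python3 - <<'E'
from meas import *
p,d,c=snap('wrist','w2');P=pts(d,c)
m=(p.mean(-1)>175)&(P[...,2]>.03)&(P[...,2]<.046)&(P[...,1]>.15)
W=P[m][:,:2]*1000
if len(W): r=cv2.minAreaRect(W.astype(np.float32));print(r,np.median(P[m][:,2]),m.sum())
E
```

```text
[[499.7, 77.4], [681.6, 123.4], [715.2, -18.0], [536.1, -63.7]] [608.11416453  29.75642609] ((608.4661865234375, 29.760467529296875), (187.63204956054688, 145.6607666015625), 14.197297096252441)
t: 0.95
eef_pos: [0.4904, 0.2513, 0.2314]
tool_rot: [-0.001, 0.704, 0.71, 0.0]
contact_force: [1.0, -0.7, -0.2]
gripper_width: 0.001
t: 2.2
eef_pos: [0.494, 0.2448, 0.1225]
tool_rot: [0.001, 0.999, 0.033, -0.001]
contact_force: [-0.0, -0.9, -0.1]
gripper_width: -0.004
2.2 [494.  244.8 122.5] [[0.998, 0.065, -0.001], [0.065, -0.998, -0.002], [-0.001, 0.002, -1.0]] [-0.  -0.9 -0.1] -0.004476355943070424
((536.215576171875, 247.2022705078125), (147.35928344726562, 77.09271240234375), 4.340453624725342) 0.03746155615211536 16116
```

View pics/w2.png

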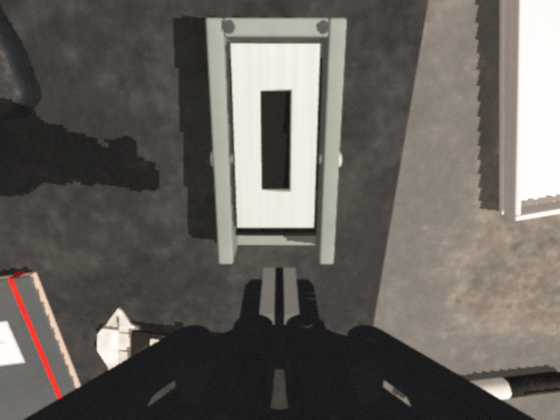

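The plate fills (229–321, 43–228) with its slot in the middle, and the open end faces the fingers.

```bash
python3 - <<'E'
from meas import *
f=np.load('pics/w2.npz');c={k:f[k] for k in('fx','fy','cx','cy','R','t')};p=f['p']
m=(p.min(-1)>200).astype(np.uint8);m[:,:215]=0;m[:,340:]=0;m[250:]=0
cs,_=cv2.findContours(m,cv2.RETR_EXTERNAL,cv2.CHAIN_APPROX_NONE);q=max(cs,key=cv2.contourArea)[:,0]
W=np.array([ray(u,v,c,.038)[:2]*1000 for u,v in q]);r=cv2.minAreaRect(W.astype(np.float32));print(r)
a=np.deg2rad(r[2] if r[2]<45 else r[2]-90)
x=np.array([np.cos(a),np.sin(a)]);y=np.array([-x[1],x[0]]);e=np.array([494,244.8])-r[0];print(np.rad2deg(a),'tcp local',e@x,e@y)
E
```

```text
2.25 [494.3 245.2 123.1] [[0.998, 0.067, -0.0], [0.067, -0.998, -0.001], [-0.0, 0.001, -1.0]] [0.4 0.4 1. ] 0.0015351468588984294
((543.0005493164062, 250.62326049804688), (108.40027618408203, 49.329856872558594), 3.832916021347046)
3.8329160213470455 tcp local -49.28021453479482 -2.534689634308495
```

```bash
python3 -m crank '[{"jaw":0,"x":-2,"y":-2,"z":40,"ax":0,"ay":0,"az":0},{"jaw":0,"x":0,"y":0,"z":35,"ax":0,"ay":0,"az":0},{"jaw":0,"x":0,"y":0,"z":6,"ax":0,"ay":0,"az":0},{"jaw":0,"x":0,"y":0,"z":4,"ax":0,"ay":0,"az":0},{"jaw":0,"x":0,"y":0,"z":4,"ax":0,"ay":0,"az":0},{"jaw":0,"x":0,"y":0,"z":0,"ax":0,"ay":0,"az":0}]';python3 -m crank '[{"jaw":0,"x":0,"y":0,"z":3,"ax":0,"ay":0,"az":0},{"jaw":0,"x":0,"y":0,"z":3,"ax":0,"ay":0,"az":0},{"jaw":0,"x":0,"y":0,"z":0,"ax":0,"ay":0,"az":0}]'
```

```text
t: 3.0
eef_pos: [0.4925, 0.2482, 0.0351]
tool_rot: [-0.0, 0.999, 0.032, 0.001]
contact_force: [0.1, 0.4, 1.2]
gripper_width: 0.003
t: 3.38
eef_pos: [0.4917, 0.248, 0.0281]
tool_rot: [-0.0, 0.999, 0.032, -0.0]
contact_force: [-0.8, -0.1, 0.7]
gripper_width: 0.002
```

```bash
python3 -m crank '[{"jaw":0,"x":0,"y":0,"z":3,"ax":0,"ay":0,"az":0},{"jaw":0,"x":0,"y":0,"z":1,"ax":0,"ay":0,"az":0}]';python3 -m crank '[{"jaw":0,"x":0,"y":0,"z":2,"ax":0,"ay":0,"az":0}]';python3 - <<'E'
from meas import *
p,d,c=snap('side','s3');cv2.imwrite('pics/s3c.png',cv2.resize(p[230:330,190:330,::-1],(560,400)))
E
```

```text
t: 3.62
eef_pos: [0.4919, 0.2481, 0.0241]
tool_rot: [-0.0, 0.999, 0.032, 0.0]
contact_force: [-2.0, 0.2, 2.4]
gripper_width: -0.002
t: 3.75
eef_pos: [0.4921, 0.2482, 0.0226]
tool_rot: [-0.0, 0.999, 0.032, 0.0]
contact_force: [-5.7, -0.4, 17.5]
gripper_width: -0.003
3.75 [492.1 248.2  22.6] [[0.998, 0.065, 0.0], [0.065, -0.998, 0.0], [0.0, -0.0, -1.0]] [-5.7 -0.4 17.5] -0.002672605354252037
```

View pics/s3c.png

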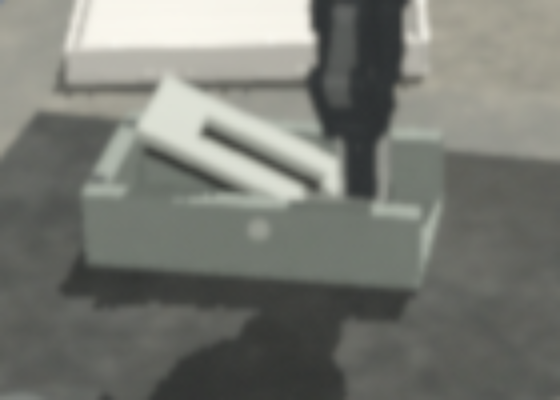

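The plate is tipped against the stop at 17 N. I'll retract, move over the raised end, open and tilt 25° so the tool is square to the plate.

```bash
python3 -m crank '[{"jaw":0,"x":0,"y":0,"z":-10,"ax":0,"ay":0,"az":0},{"jaw":0,"x":0,"y":0,"z":-35,"ax":0,"ay":0,"az":0},{"jaw":0,"x":0,"y":0,"z":-40,"ax":0,"ay":0,"az":0},{"jaw":78,"x":30,"y":0,"z":0,"ax":0,"ay":0,"az":0},{"jaw":78,"x":31,"y":0,"z":0,"ax":0,"ay":0,"az":0},{"jaw":78,"x":0,"y":0,"z":0,"ax":0,"ay":8.4,"az":0},{"jaw":78,"x":0,"y":0,"z":0,"ax":0,"ay":8.4,"az":0},{"jaw":78,"x":0,"y":0,"z":0,"ax":0,"ay":8.4,"az":0},{"jaw":78,"x":0,"y":0,"z":0,"ax":0,"ay":0,"az":0},{"jaw":78,"x":0,"y":0,"z":0,"ax":0,"ay":0,"az":0}]';python3 - <<'E'
from meas import *
p,d,c=snap('wrist','w4');snap('side','s4')
E
```

```text
t: 5.05
eef_pos: [0.5536, 0.2522, 0.108]
tool_rot: [-0.007, 0.975, 0.032, 0.218]
contact_force: [-0.2, 0.3, 0.4]
gripper_width: 0.778
5.05 [553.6 252.2 108. ] [[0.903, 0.065, 0.425], [0.058, -0.998, 0.028], [0.426, -0.0, -0.905]] [-0.2  0.3  0.4] 0.7779507486384691
```

View pics/w4.png

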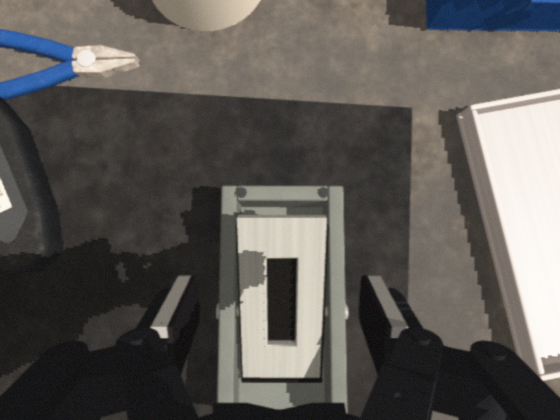

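The plate is still up, with its raised edge from (237,217) to (327,215) and the fingers on either side. Next I compute the target in the tool frame from the depth.

```bash
python3 - <<'E'
from meas import *
R0=R;t0=np.array(o['eef_pos'])*1000
f=np.load('pics/w4.npz');c={k:f[k] for k in('fx','fy','cx','cy','R','t')};P=pts(f['d'],c)*1000
L=(P-t0)@R0   # tool frame
m=np.zeros(f['d'].shape,np.uint8);cv2.fillConvexPoly(m,np.array([[240,220],[324,219],[318,376],[247,374]]),1);cv2.rectangle(m,(262,252),(303,348),0,-1)
q=L[m>0];A=np.c_[q[:,:2],np.ones(len(q))];s=np.linalg.lstsq(A,q[:,2],rcond=None)[0];print('plane z=ax+by+c',s,np.std(A@s-q[:,2]))
# rays on plane z=const in tool frame
Rc,tc=c['R'],c['t'];O=((-Rc.T@tc)*1000-t0)@R0
for u,v in((237,217),(327,215),(320,380),(244,378)):
    r=(Rc.T@np.array([(u-c['cx'])/c['fx'],(v-c['cy'])/c['fy'],1]))@R0
    k=(s[2]+s[:2]@O[:2]-O[2])/(r[2]-s[:2]@r[:2]); print((O+k*r).round(1))
print('world z of raised edge pts',P[225,[245,280,318],2], 'yaw',np.rad2deg(np.arctan2(R0[1,0],R0[0,0])))
E
```

```text
5.15 [554.6 251.4 108.2] [[0.903, 0.062, 0.426], [0.056, -0.998, 0.028], [0.427, -0.001, -0.904]] [-0.3  0.7  0.7] 0.7763359785746119
plane z=ax+by+c [-7.28444596e-02  3.17169341e-03  4.99837957e+01] 12.327017138370238
[ 12.7 -23.2  49. ]
[13.9 25.7 49.1]
[-105.3   27.1   57.7]
[-103.4  -23.5   57.4]
world z of raised edge pts [62.91850064 63.27752825 61.95681978] yaw 3.5429914673303147
```

```bash
python3 - <<'E'
from meas import *
R0=R;t0=np.array(o['eef_pos'])*1000
f=np.load('pics/w4.npz');c={k:f[k] for k in('fx','fy','cx','cy','R','t')};P=pts(f['d'],c)*1000
L=(P-t0)@R0
m=np.zeros(f['d'].shape,np.uint8);cv2.fillConvexPoly(m,np.array([[242,222],[322,221],[316,370],[249,370]]),1)
q=L[m>0]
for i in range(6):
    A=np.c_[q[:,:2],np.ones(len(q))];s=np.linalg.lstsq(A,q[:,2],rcond=None)[0];e=A@s-q[:,2];q=q[abs(e-np.median(e))<max(2,1.0*e.std())]
print(s,e.std(),len(q))
Rc,tc=c['R'],c['t'];O=((-Rc.T@tc)*1000-t0)@R0
for u,v in((237,217),(327,215),(320,380),(244,378)):
    r=(Rc.T@np.array([(u-c['cx'])/c['fx'],(v-c['cy'])/c['fy'],1]))@R0
    k=(s[2]+s[:2]@O[:2]-O[2])/(r[2]-s[:2]@r[:2]); print((O+k*r).round(1))
E
```

```text
5.15 [554.6 251.4 108.2] [[0.903, 0.062, 0.426], [0.056, -0.998, 0.028], [0.427, -0.001, -0.904]] [-0.3  0.7  0.7] 0.7763359785746119
[-2.47099269e-05 -5.43947609e-04  5.35830907e+01] 0.5883283638135911 8561
[ 11.1 -23.8  53.6]
[12.3 26.4 53.6]
[-101.4   26.5   53.6]
[-99.9 -23.1  53.6]
```

The tool is square to the plate. The shift is x -3, y +1.3, z +63, then grip.

```bash
python3 -m crank '[{"jaw":78,"x":-3,"y":1.3,"z":15,"ax":0,"ay":0,"az":0},{"jaw":78,"x":0,"y":0,"z":24,"ax":0,"ay":0,"az":0},{"jaw":78,"x":0,"y":0,"z":16,"ax":0,"ay":0,"az":0},{"jaw":78,"x":0,"y":0,"z":8,"ax":0,"ay":0,"az":0},{"jaw":78,"x":0,"y":0,"z":0,"ax":0,"ay":0,"az":0},{"jaw":62,"x":0,"y":0,"z":0,"ax":0,"ay":0,"az":0},{"jaw":45,"x":0,"y":0,"z":0,"ax":0,"ay":0,"az":0},{"jaw":45,"x":0,"y":0,"z":0,"ax":0,"ay":0,"az":0},{"jaw":45,"x":0,"y":0,"z":0,"ax":0,"ay":0,"az":0},{"jaw":45,"x":0,"y":0,"z":0,"ax":0,"ay":0,"az":0}]' 60;python3 - <<'E'
from meas import *
a,_,_=snap('wrist','w5');b,_,_=snap('side','s5')
cv2.imwrite('pics/c5.png',np.hstack([cv2.resize(a[180:420,130:430],(400,320)),cv2.resize(b[200:320,180:330],(400,320))])[:,:,::-1])
E
```

```text
t: 6.4
eef_pos: [0.577, 0.252, 0.0496]
tool_rot: [-0.007, 0.975, 0.031, 0.218]
contact_force: [0.2, -1.2, 1.6]
gripper_width: 0.571
6.4 [577.  252.   49.6] [[0.903, 0.064, 0.425], [0.058, -0.998, 0.027], [0.426, 0.0, -0.905]] [ 0.2 -1.2  1.6] 0.5709736078919883
```

View pics/c5.png

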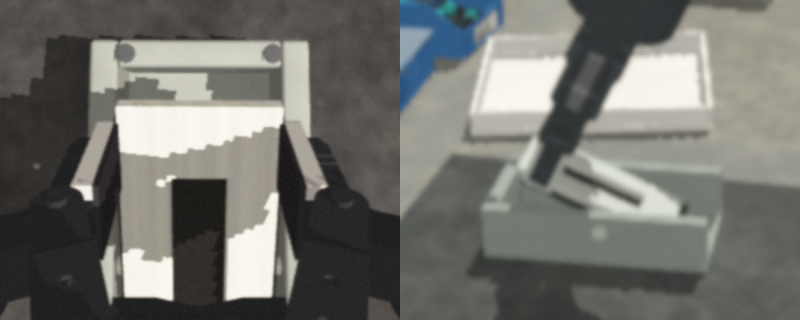

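The opening stopped at 0.571 (about 49 mm) against a command of 45 %, so the plate is held. I lift straight up in world.

```bash
python3 -m crank '[{"jaw":45,"x":2.1,"y":0,"z":-4.5,"ax":0,"ay":0,"az":0},{"jaw":45,"x":4.3,"y":0,"z":-9,"ax":0,"ay":0,"az":0},{"jaw":45,"x":6.4,"y":0,"z":-13.6,"ax":0,"ay":0,"az":0},{"jaw":45,"x":8.5,"y":0,"z":-18,"ax":0,"ay":0,"az":0},{"jaw":45,"x":8.5,"y":0,"z":-18,"ax":0,"ay":0,"az":0},{"jaw":45,"x":6.4,"y":0,"z":-13.6,"ax":0,"ay":0,"az":0},{"jaw":45,"x":0,"y":0,"z":0,"ax":0,"ay":0,"az":0}]' 80;python3 - <<'E'
from meas import *
a,_,_=snap('wrist','w6');b,_,_=snap('side','s6')
cv2.imwrite('pics/c6.png',np.hstack([cv2.resize(a,(400,300)),cv2.resize(b[140:320,120:360],(400,300))])[:,:,::-1])
E
```

```text
t: 7.38
eef_pos: [0.5777, 0.2525, 0.136]
tool_rot: [-0.008, 0.975, 0.031, 0.219]
contact_force: [0.5, -0.4, -1.1]
gripper_width: 0.547
7.375 [577.7 252.5 136. ] [[0.902, 0.064, 0.427], [0.057, -0.998, 0.029], [0.428, -0.002, -0.904]] [ 0.5 -0.4 -1.1] 0.5465881190728893
```

View pics/c6.png

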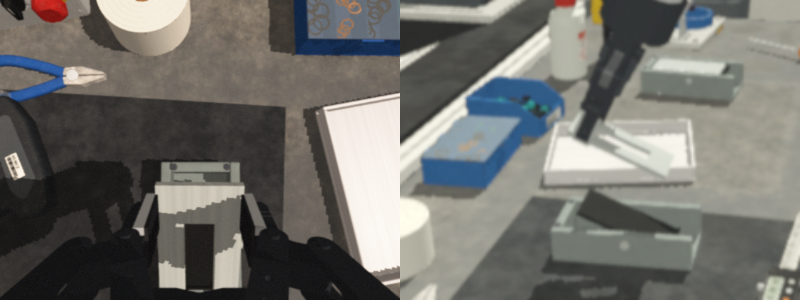

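The plate is out, held square and hanging clear above its holder. Next I level it, move over the tray and align the yaw.

```bash
python3 -m crank '[{"jaw":45,"x":0,"y":0,"z":0,"ax":0,"ay":-8.4,"az":0},{"jaw":45,"x":0,"y":0,"z":0,"ax":0,"ay":-8.4,"az":0},{"jaw":45,"x":0,"y":0,"z":0,"ax":0,"ay":-8.4,"az":0},{"jaw":45,"x":11.1,"y":43.5,"z":0,"ax":0,"ay":0,"az":0},{"jaw":45,"x":11.1,"y":43.5,"z":0,"ax":0,"ay":0,"az":0},{"jaw":45,"x":11.1,"y":43.5,"z":0,"ax":0,"ay":0,"az":0},{"jaw":45,"x":11.1,"y":43.5,"z":0,"ax":0,"ay":0,"az":0},{"jaw":45,"x":11.1,"y":43.5,"z":0,"ax":0,"ay":0,"az":0},{"jaw":45,"x":0,"y":0,"z":0,"ax":0,"ay":0,"az":-5.3},{"jaw":45,"x":0,"y":0,"z":0,"ax":0,"ay":0,"az":-5.3},{"jaw":45,"x":0,"y":0,"z":0,"ax":0,"ay":0,"az":0}]';python3 - <<'E'
from meas import *
a,_,_=snap('scene','c7');snap('wrist','w7')
cv2.imwrite('pics/c7c.png',cv2.resize(a[120:280,190:400],(735,560))[:,:,::-1])
E
```

```text
t: 8.85
eef_pos: [0.6458, 0.0385, 0.133]
tool_rot: [0.0, 0.992, 0.124, -0.001]
contact_force: [-0.0, 0.1, -1.6]
gripper_width: 0.551
8.85 [645.8  38.5 133. ] [[0.969, 0.246, -0.002], [0.246, -0.969, -0.0], [-0.002, -0.0, -1.0]] [-0.   0.1 -1.6] 0.5508104678734709
```

View pics/c7c.png

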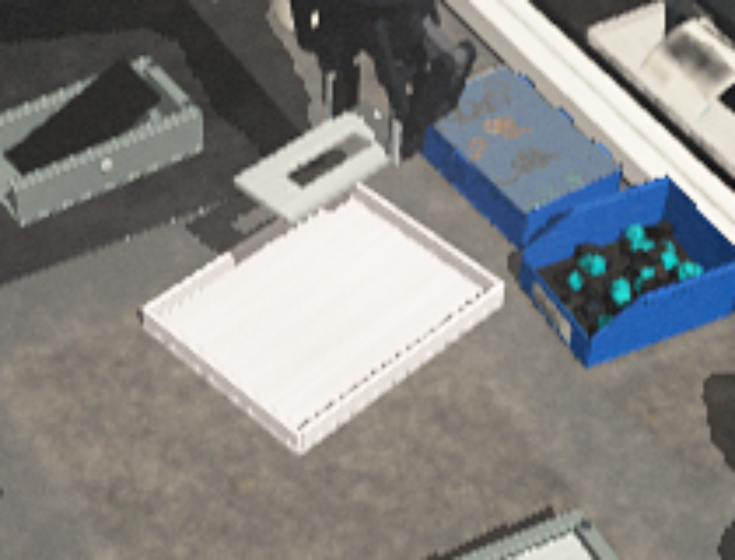

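The plate is held level and in line with the tray. I measure its height and centre from this frame before lowering.

```bash
python3 - <<'E'
from h import *
f=np.load('pics/c7.npz');c={k:f[k] for k in('fx','fy','cx','cy','R','t')};P=pts(f['d'],c)*1000;p=f['p']
m=np.zeros(p.shape[:2],bool);m[150:186,255:303]=1
m&=(p.min(-1)>120)&(P[...,2]>110)&(P[...,2]<160)
q=P[m];print(len(q),np.percentile(q[:,2],[10,50,90]));
W=q[abs(q[:,2]-np.median(q[:,2]))<5];print(cv2.minAreaRect(W[:,:2].astype(np.float32)))
A=np.c_[W[:,:2]-W[:,:2].mean(0),np.ones(len(W))];print(np.linalg.lstsq(A,W[:,2],rcond=None)[0])
E
```

```text
640 [139.02591416 141.3553737  143.34573874]
((608.32568359375, 28.40300750732422), (110.83686828613281, 58.29814910888672), 10.931963920593262)
[-9.88010528e-03  1.71180836e-03  1.41267885e+02]
```

```bash
python3 -m crank '[{"jaw":45,"x":0,"y":0,"z":30,"ax":0,"ay":0,"az":0},{"jaw":45,"x":0,"y":0,"z":35,"ax":0,"ay":0,"az":0},{"jaw":45,"x":0,"y":0,"z":30,"ax":0,"ay":0,"az":0},{"jaw":45,"x":0,"y":0,"z":18,"ax":0,"ay":0,"az":0},{"jaw":45,"x":0,"y":0,"z":8,"ax":0,"ay":0,"az":0},{"jaw":45,"x":0,"y":0,"z":4,"ax":0,"ay":0.4,"az":0},{"jaw":45,"x":0,"y":0,"z":1,"ax":0,"ay":0.4,"az":0},{"jaw":45,"x":0,"y":0,"z":0,"ax":0,"ay":0,"az":0}]';python3 -m crank '[{"jaw":45,"x":0,"y":0,"z":1.5,"ax":0,"ay":0,"az":0},{"jaw":45,"x":0,"y":0,"z":0,"ax":0,"ay":0,"az":0}]'
```

```text
t: 9.95
eef_pos: [0.6467, 0.0385, 0.009]
tool_rot: [-0.001, 0.992, 0.124, 0.007]
contact_force: [-0.6, -0.4, -0.7]
gripper_width: 0.548
t: 10.2
eef_pos: [0.6465, 0.0386, 0.0068]
tool_rot: [-0.001, 0.992, 0.124, 0.007]
contact_force: [0.3, -0.4, -0.5]
gripper_width: 0.556
```

```bash
python3 -m crank '[{"jaw":45,"x":0,"y":0,"z":2,"ax":0,"ay":0,"az":0},{"jaw":45,"x":0,"y":0,"z":0,"ax":0,"ay":0,"az":0}]';python3 -m crank '[{"jaw":45,"x":0,"y":0,"z":1.5,"ax":0,"ay":0,"az":0},{"jaw":45,"x":0,"y":0,"z":0,"ax":0,"ay":0,"az":0}]';python3 -m crank '[{"jaw":45,"x":0,"y":0,"z":1,"ax":0,"ay":0,"az":0},{"jaw":45,"x":0,"y":0,"z":0,"ax":0,"ay":0,"az":0}]'
```

```text
t: 10.45
eef_pos: [0.6462, 0.0386, 0.0044]
tool_rot: [-0.001, 0.992, 0.124, 0.007]
contact_force: [0.4, 0.2, -0.6]
gripper_width: 0.55
t: 10.7
eef_pos: [0.6463, 0.0386, 0.003]
tool_rot: [-0.001, 0.992, 0.124, 0.007]
contact_force: [0.8, -0.6, -1.2]
gripper_width: 0.549
t: 10.95
eef_pos: [0.6464, 0.0386, 0.0021]
tool_rot: [-0.001, 0.992, 0.124, 0.007]
contact_force: [0.8, -0.0, -0.5]
gripper_width: 0.545
```

```bash
python3 -m crank '[{"jaw":45,"x":0,"y":0,"z":1,"ax":0,"ay":0,"az":0},{"jaw":45,"x":0,"y":0,"z":0,"ax":0,"ay":0,"az":0}]';python3 -m crank '[{"jaw":45,"x":0,"y":0,"z":0.7,"ax":0,"ay":0,"az":0},{"jaw":45,"x":0,"y":0,"z":0,"ax":0,"ay":0,"az":0}]'
```

```text
t: 11.2
eef_pos: [0.6465, 0.0386, 0.0019]
tool_rot: [-0.001, 0.992, 0.124, 0.007]
contact_force: [-1.8, -0.3, 5.4]
gripper_width: 0.549
t: 11.45
eef_pos: [0.6465, 0.0386, 0.0018]
tool_rot: [-0.001, 0.992, 0.124, 0.007]
contact_force: [-4.6, 0.2, 10.5]
gripper_width: 0.551
```

```bash
python3 -m crank '[{"jaw":45,"x":0,"y":0,"z":0,"ax":0,"ay":-0.8,"az":0},{"jaw":45,"x":0,"y":0,"z":0,"ax":0,"ay":0,"az":0}]'
```

```text
t: 11.7
eef_pos: [0.6465, 0.0386, 0.0018]
tool_rot: [0.0, 0.992, 0.124, -0.0]
contact_force: [-4.7, -1.1, 10.4]
gripper_width: 0.551
```

The contact at z = 1.8 mm is the fingertips, because levelling left the force unchanged. The plate's underside is about 1 mm off the floor. I relax the push, let the far end touch, and open gently.

```bash
python3 -m crank '[{"jaw":45,"x":0,"y":0,"z":-1.2,"ax":0,"ay":0.8,"az":0},{"jaw":45,"x":0,"y":0,"z":0,"ax":0,"ay":0,"az":0},{"jaw":58,"x":0,"y":0,"z":0,"ax":0,"ay":0,"az":0},{"jaw":62,"x":0,"y":0,"z":0,"ax":0,"ay":0,"az":0},{"jaw":66,"x":0,"y":0,"z":0,"ax":0,"ay":0,"az":0},{"jaw":72,"x":0,"y":0,"z":0,"ax":0,"ay":0,"az":0},{"jaw":72,"x":0,"y":0,"z":0,"ax":0,"ay":0,"az":0}]' 20;python3 -m crank '[{"jaw":72,"x":0,"y":0,"z":-10,"ax":0,"ay":0,"az":0},{"jaw":72,"x":0,"y":0,"z":-30,"ax":0,"ay":0,"az":0},{"jaw":72,"x":0,"y":0,"z":-50,"ax":0,"ay":0,"az":0},{"jaw":72,"x":0,"y":0,"z":-50,"ax":0,"ay":0,"az":0},{"jaw":72,"x":0,"y":0,"z":-20,"ax":0,"ay":0,"az":0},{"jaw":72,"x":0,"y":0,"z":0,"ax":0,"ay":0,"az":0}]';python3 - <<'E'
from meas import *
a,_,_=snap('wrist','w9');b,d,c=snap('scene','c9');s,_,_=snap('side','s9')
cv2.imwrite('pics/c9c.png',np.vstack([np.hstack([cv2.resize(a,(400,300)),cv2.resize(b[120:330,150:400],(400,300))]),np.hstack([cv2.resize(s[150:330,150:390],(400,300))]*2)])[:,:,::-1])
P=pts(d,c)*1000
f=np.load('pics/scene0.npz');print('plain diff',np.abs(f['p'][255:340,280:385].astype(int)-b[255:340,280:385]).mean())
E
```

```text
t: 12.58
eef_pos: [0.6465, 0.0386, 0.0017]
tool_rot: [-0.001, 0.992, 0.124, 0.007]
contact_force: [0.2, -0.3, 0.1]
gripper_width: 0.718
t: 13.32
eef_pos: [0.6452, 0.0381, 0.1634]
tool_rot: [-0.001, 0.992, 0.124, 0.008]
contact_force: [0.0, -0.5, 0.1]
gripper_width: 0.718
13.325 [645.2  38.1 163.4] [[0.969, 0.247, 0.017], [0.247, -0.969, 0.003], [0.017, 0.001, -1.0]] [ 0.  -0.5  0.1] 0.717977461836173
plain diff 2.430028011204482
```

View pics/c9c.png

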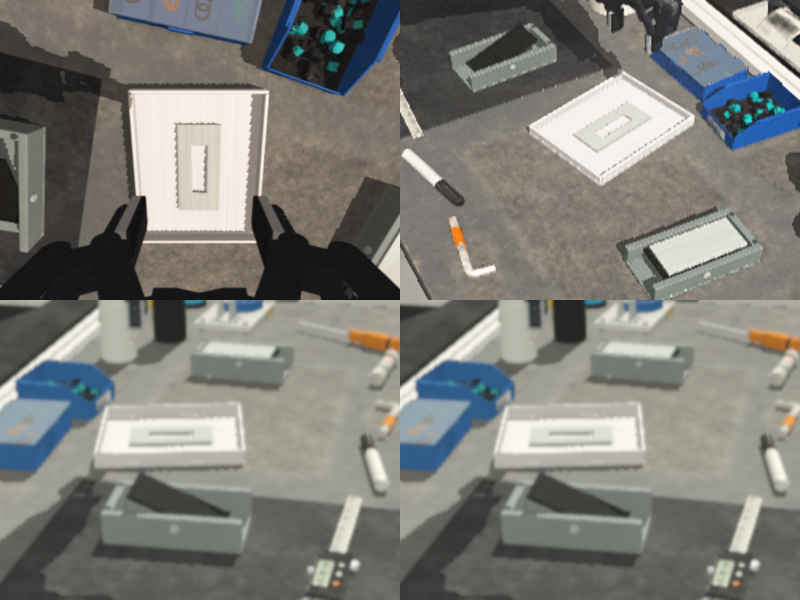

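The plate lies flat in the middle of the tray. The plain plate hasn't moved and the arm is clear.

```bash
python3 -c "
from station import ticket
print(ticket.hand_in())"
```

```text
the job is handed in; nothing more can be done
None
```

The job is done and handed in after about 13.5 s on the robot's clock. I pressed the open end of the slotted plate to its firm stop (17 N at the wrist), and it stayed tipped up. I gripped the raised end square across its width, lifted the plate out, levelled it and lowered it until the fingertips touched the tray floor (about 10 N). The plate's underside was then roughly 1 mm above the floor. I tilted it slightly to bring the far end down and opened the jaws gently.

- **Last checks:** wrist, scene and side pictures show the slotted plate flat near the middle of the tray and in line with it. The gripper is about 16 cm above the bench with no contact force. The plain plate looks unmoved: that part of the scene picture matches the first one to within noise.
- **What failed or disagreed:** the first move was refused because each row needs every key. Position estimates differed between views by 2–3 mm for the plate and up to about 7 mm for the tray, which still left the plate well clear of the tray walls. I judged flatness in the tray by eye from the pictures and did not measure it by depth.

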